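Clamp the gas cell into its holder with the U-bolt

ROBOT

A 6-joint arm with a two-finger parallel gripper is mounted at the origin on the work surface. World frame = base frame: x ahead of the robot, y to its left, z up, the work surface at z = 0. Lengths are in m, angles in rad, forces in N, time in s.
With the tool pointing down it reaches from about 0.35 to 0.975 m from the base axis. Payload 4.9 kg.
Tool frame: the origin (TCP) lies at the very end of the fingers, on their centre line; the grasp point (between the pads) lies 19 mm behind it; z points along the fingers, y is the line along which they close (so a half turn about z gives the same grasp; the last joint's range is limited). The gripper opens to 85 mm and grips with 20 to 120 N. Pads are 22 mm wide; open, the fingers measure 114 mm over their backs; the gripper's body (76 mm by 85 mm) begins 54 mm behind the grasp point. The pads swing forward as they close: fully open they stand 13 mm farther back than shut.
Start: joints at [1.202, 0.053, 1.613, -0, 1.476, -0.119], TCP at [0.154, 0.606, 0.231] pointing down, gripper open.
Joint ranges: [-3.01, 3.01], [-1.01, 2.22], [0.06, 2.58], [-1.02, 4.17], [0.09, 2.62], [-3.14, 3.14]. Speed limits (rad/s): [2.57, 2.57, 3.14, 3.14, 3.14, 3.14].

INTERFACE

Orientations are given as a unit quaternion [w, x, y, z].
In Python, from plant import manip gives the robot as it stands.
- The arm moves only by the tool move_arm, never from a script. Its argument "plan" is a list that holds one entry, the list of rows, each a list of 7 numbers: the shift along the tool's x, y, z as a fraction of full scale, then the turn, a rotation vector about the tool's x, y, z as a fraction of full scale, then the closure, from 0 (fully open) to 1 (shut). In form: [[[dx, dy, dz, wx, wy, wz, fingers], ...]]. A call has exactly 10 rows; each row shifts and turns the commanded pose from where the row before left it, along the tool's axes as they then stand; what a row does not reach is not made up. Full scale, the value 1, is 0.12 m for a shift and 0.15 rad for a turn. A row lasts 1/8 s, in which the tool goes at most 62.5 mm and 10.7 degrees, less where a joint would pass 70% of its speed; a pose out of reach is approached as far as the arm can. A call with a number of a shift or a turn outside -1 to 1 is refused whole. A call with a gripper value outside its range is refused whole. The fingers move at their own pace and stop on an object; the grip force is fixed at half the most. Time passes only in rows, so rows that do not move let the fingers close, or fill a call up. It gives the time, the measured TCP pose, the force, the opening and the grip force at its end, in the units of the state.
- manip.state(): the state, without advancing time (a new reading comes with each control period).
- manip.grab_frame(name): name is "scene" or "side" or "wrist"; returns a dict with "pixels" (400x640x3 uint8, blue, green, red), "depth" (400x640 float32, m along the optical axis (not along the pixel's ray), 0 where there is no reading), "vfov" (degrees; the focal length in pixels is half the picture's height over the tangent of half this angle, whatever the lens; pixels are square), "cx", "cy" (the principal point, pixels), "view" (4x4, takes a point from world to camera coordinates). Camera axes: x right, y down, z forward; pixel columns grow to the right and rows downward; lengths in m; the calibration is good to about 2 mm. A picture is of the moment at which its call begins.
- manip.job_done(): hands the job in; it is judged then, once.
The state is a dict: "time": time; "joint_pos": joint angles; "joint_vel": joint speeds; "joint_efforts": joint torques, N m; "tool_pos": TCP position; "tool_rot": TCP orientation; "contact_force": force on the tool from outside, world axes, zero at the start; "ft_torque": the same for the moment, N m; "gripper_width": opening from 0.0 (shut) to 1.0 (fully open); "grasp_force": force on a finger pad.
Only numpy, scipy, OpenCV 4.12 (cv2) and the standard library are available. Lean on these libraries where they do the work, as an engineer would, in place of code of your own. Each camera call takes 0.05 s, during which the arm holds its last target. There are 200 camera calls.

TASK

Take the red-handled U-bolt out of its grey parking block and clamp the steel gas cell with it: pass one leg down either side of the tube and through the two holes of the yellow plate, then press it fully home, so that its crown rests flush on the tube, and let go. The holes lie somewhere between the tube's blue band and its red end, nearer the band, so find them by eye or by feel, and be gentle: the cell must never take a hard push. Leave the other things on the table where they are.

Things in the scene. Friction and masses are not known exactly. Their poses are not given: they have to be found in the camera images.
- holder: Fixed holder with the gas cell. Origin: on the table under the blue band of the tube; x along the tube to its red end, z up. Aluminium base x = -75 to 125 mm, 96 wide (y), 14 mm high; uprights at x = -62 and 112 mm, 93 mm high. Rigid steel tube, 24 mm thick, axis 93 mm above the table; 42 mm flanges, black at x = -75 to -85, red at x = 125 to 135 mm. A rigid yellow plate lies 6 mm under the tube.
- tube_top (a point): Point on top of the tube at the blue band, 105 mm above the table: the height at which the underside of the U-bolt's crown comes to rest (along the tube it ends up at the x of the plate's holes). Pushing the U-bolt or the robot on any part of the holder harder than about 40 N ruins the cell.
- under_plate (a point): Point under the blue band, 54 mm above the table, below the plate. At this height (at the holes' x) two sprung brass noses press inward on the outer sides of the legs, so the U-bolt does not sink in by its weight: pushing it in takes about 5 to 20 N over the last 20 mm. Their squeeze, some 20 N in all, cancels out and is not felt at the wrist.
- rack: Fixed grey parking block, 50 (x) x 74 (y) x 45 mm high, origin under its centre, with two wells, 10 (x) x 15 (y) mm and 30 mm deep, at y = +-18 mm in which the U-bolt's legs stand loosely.
- ubolt: The U-bolt, about 0.12 kg, same both ways round. Origin: middle of its crown's underside, 81 mm above the table when parked; legs point to -z, y from leg to leg, x the thin way. Crown bar 8 (x) x 44 (y) x 8 mm; red grip 14 (x) x 32 (y) mm, z = 8 to 42 mm, to be pinched across its 14 mm. Two 8 mm round legs at y = +-18 mm reach to z = -66 mm, the last 6 mm tapering to 5 mm diameter.
- foot_a (a point): Tip of the leg at y = +18 mm of the U-bolt.
- foot_b (a point): Tip of the leg at y = -18 mm of the U-bolt.
- vial: Bystander: amber glass jar, 28 mm diameter, 50 mm high, origin under its centre.
- lens_ring: Bystander: black ring, 38 mm diameter, 12 mm high, origin under its centre.
- window_box: Bystander: blue plastic box 60 x 45 x 25 mm, origin under its centre.
- post_holder: Bystander: aluminium post on a 44 mm foot, 60 mm high, origin under its centre.
- driver: Bystander: screwdriver, 170 mm long, lying on the table.
- spray: Bystander: white bottle with green cap, 56 mm diameter, 130 mm high, origin under its centre.
- plate_ref (a point): Point under the blue band (holder x = y = 0) at the height of the yellow plate's top face, 75 mm above the table. Plate 120 (x) x 88 (y) x 12 mm, with two vertical 10 mm through holes at y = +18 and -18 mm. The plate is screwed down so that both holes lie at the same x, anywhere from 5 to 45 mm from the band towards the red end; no reading tells where.
There are look-alikes about, which are no part of the job. What is shaped like the rack but pink or turquoise is not meant.

How it is judged:
By the outcome, as a careful person would: the job done as asked, in the order asked, and still so for the second after the job is handed in, with the robot touching nothing.
It also fails if it takes over 72 s, if anything falls off the work surface, if the arm or the gripper's body presses on something with over 40 N, if the wrist force passes 120 N, or if a joint passes its speed limit or range.

## Working session

There is one attempt and no reset: what is moved stays moved. The work goes in short steps, Python scripts to look and compute and a tool call to move; the robot and the scene stay as the last step left them, time stands still between calls to the robot, and variables do not carry over. Pictures are saved under pics/ and viewed, at most 10 in all, crops included, and the job is handed in when it is done.

Besides the shell and the picture viewer there is one more tool, called after "Call:" as name(argument=value, ...) on one line, values as JSON. move_arm: Moves the arm, as the interface text tells. Its arguments: {"type":"object","properties":{"plan":{"type":"array"}},"required":["plan"]}

```bash
ls; mkdir -p pics
cat > h.py <<'E'
import numpy as np, cv2
from plant import manip
def grab(n,save=True):
    f=manip.grab_frame(n); np.savez(f'pics/{n}.npz',**{k:np.array(v) for k,v in f.items()}); return f
def load(n): return dict(np.load(f'pics/{n}.npz'))
def fl(f): return 200/np.tan(np.radians(float(f['vfov']))/2)
def world(f,u,v,d=None):
    u=np.asarray(u,float);v=np.asarray(v,float)
    if d is None: d=f['depth'][v.astype(int),u.astype(int)]
    F=fl(f); p=np.stack([(u-f['cx'])/F*d,(v-f['cy'])/F*d,d,np.ones_like(d)],-1)
    return (p@np.linalg.inv(f['view']).T)[...,:3]
def proj(f,P):
    p=np.c_[np.atleast_2d(P),np.ones(len(np.atleast_2d(P)))]@f['view'].T
    return np.c_[fl(f)*p[:,0]/p[:,2]+f['cx'],fl(f)*p[:,1]/p[:,2]+f['cy']]
E
python3 - <<'E'
from h import *
s=manip.state(); print(s)
for n in('scene','side'):
    f=grab(n); cv2.imwrite(f'pics/{n}0.png',f['pixels']); print(n,f['vfov'],np.linalg.inv(f['view'])[:3,3])
E
```

```text
pics
{'time': 0.0, 'joint_pos': array([ 1.20200723e+00,  5.33240548e-02,  1.61430805e+00,  2.71727763e-05,
        1.47599432e+00, -1.19027724e-01]), 'joint_vel': array([-0.00101977,  0.00167728, -0.00054765,  0.00023037, -0.00185884,
        0.00135342]), 'joint_efforts': array([-2.35496473e-04, -3.93695605e+01, -3.70167160e+01, -2.11681827e-04,
        6.94980263e-03, -9.62461087e-06]), 'tool_pos': array([0.15426457, 0.60501643, 0.23007496]), 'tool_rot': array([-2.58698466e-04,  1.24557578e-01,  9.92211860e-01, -9.83520004e-04]), 'contact_force': array([-0.71285221,  0.15666931, -0.27461992]), 'ft_torque': array([-0.09127652,  0.05363956, -0.01497955]), 'grasp_force': 0.0, 'gripper_width': 1.004264437586889}
scene 53.61840187758658 [ 1.09589372 -0.33009969  0.8269907 ]
side 44.9411924885717 [-0.15823328 -0.73925082  1.0232894 ]
```

View pics/scene0.png

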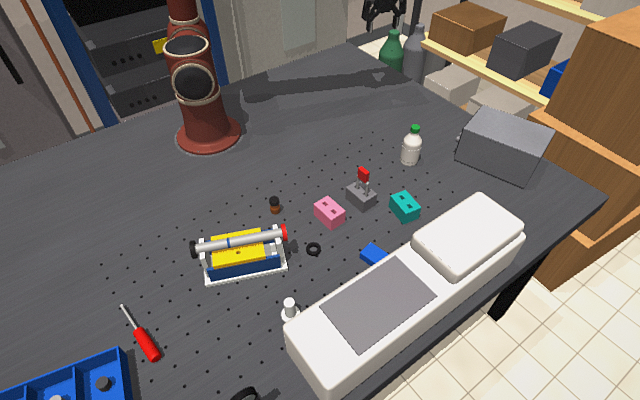

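View pics/side0.png

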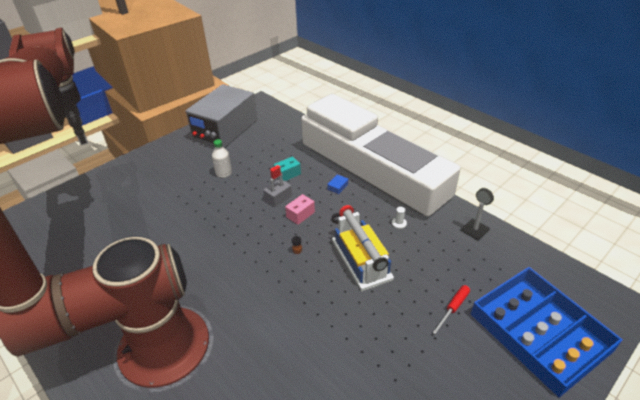

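The scene view shows the holder with its black flange at (195,248), blue band at (228,243) and red flange at (285,233). The U-bolt's grip is at (363,175) on the grey rack at (362,195). The side view shows the same objects, with the grip at (275,172) and the holder at (362,245).

Run:
```python
from h import *
f=load('scene'); 
c=f['pixels'][150:290,180:380]; cv2.imwrite('pics/crop1.png',cv2.resize(c,None,fx=4,fy=4,interpolation=cv2.INTER_CUBIC))
hsv=cv2.cvtColor(f['pixels'],cv2.COLOR_BGR2HSV).astype(int); V,U=np.mgrid[:400,:640]; W=world(f,U,V)
def reg(name,m,box):
    b=np.zeros_like(m);u0,v0,u1,v1=box;b[v0:v1,u0:u1]=1;m=m&b&(f['depth']>0);P=W[m];print(name,m.sum(),np.c_[U,V][:0].size,'mean',P.mean(0).round(4),'min',P.min(0).round(3),'max',P.max(0).round(3));return P
H,S,Vv=hsv[...,0],hsv[...,1],hsv[...,2]
red=((H<8)|(H>172))&(S>150)&(Vv>60)
reg('grip',red,(350,160,376,190)); reg('redfl',red,(270,215,300,250))
P=reg('racktop',(S<60)&(abs(W[...,2]-.045)<.004),(335,170,385,215))
r=cv2.minAreaRect((P[:,:2]*1000).astype(np.float32));print(r,cv2.boxPoints(r))
P=reg('yellow',(H>20)&(H<35)&(S>150)&(abs(W[...,2]-.075)<.006),(190,220,300,280))
r=cv2.minAreaRect((P[:,:2]*1000).astype(np.float32));print(r)
P=reg('tube',(S<70)&(W[...,2]>.095)&(W[...,2]<.112),(200,220,278,260))
m=P[:,:2].mean(0);d=np.linalg.svd(P[:,:2]-m)[2][0];print('tube dir',m,d)
P=reg('base',(S<60)&(abs(W[...,2]-.014)<.004),(190,220,300,290)); 
r=cv2.minAreaRect((P[:,:2]*1000).astype(np.float32));print(r)
P=reg('band',(H>100)&(H<125)&(S>120)&(W[...,2]>.09),(210,230,250,255))
```

```text
grip 138 0 mean [0.5444 0.2091 0.111 ] min [0.427 0.203 0.001] max [0.56  0.3   0.126]
redfl 72 0 mean [ 0.581  -0.0615  0.1045] min [ 0.528 -0.069  0.   ] max [ 0.593 -0.039  0.117]
racktop 323 0 mean [0.5447 0.2084 0.0455] min [0.504 0.128 0.041] max [0.579 0.239 0.049]
((542.9291381835938, 183.5010223388672), (74.29291534423828, 109.8034896850586), 2.075810670852661) [[503.81842 237.02122]
 [507.79572 127.2898 ]
 [582.03986 129.98082]
 [578.06256 239.71225]]
yellow 974 0 mean [ 0.5406 -0.1674  0.0749] min [ 0.469 -0.233  0.069] max [ 0.592 -0.093  0.079]
((529.1484375, -162.13563537597656), (119.34732055664062, 90.61805725097656), 67.19983673095703)
tube 656 0 mean [ 0.5368 -0.1554  0.1022] min [ 0.483 -0.247  0.095] max [ 0.582 -0.06   0.108]
tube dir [ 0.53679339 -0.15542917] [-0.37413097 -0.92737588]
base 505 0 mean [ 0.5592 -0.1425  0.0139] min [ 0.468 -0.264  0.01 ] max [ 0.614 -0.044  0.018]
((533.76171875, -154.5697021484375), (199.57505798339844, 95.63611602783203), 67.47498321533203)
band 17 0 mean [ 0.5284 -0.1805  0.1008] min [ 0.517 -0.184  0.091] max [ 0.534 -0.177  0.107]
```

View pics/crop1.png

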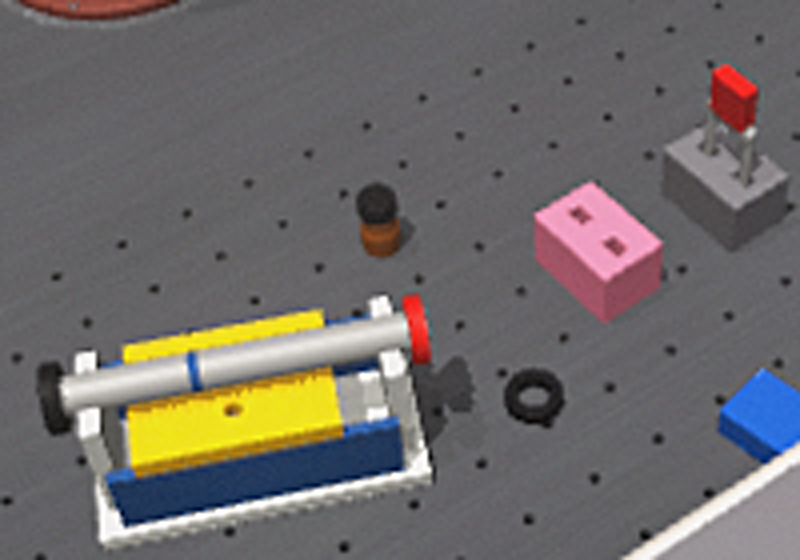

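The crop shows the near plate hole at crop (232,408), just towards red from the blue band (192,370). The U-bolt legs enter the rack at crop (710,150) and (745,180). The rack's top corners are at (663,150), (737,208) and (788,178).

Run:
```python
from h import *
f=load('scene'); C=np.linalg.inv(f['view'])
def ray(cu,cv,z):
    u=180+cu/4-.4;v=150+cv/4-.4
    p=world(f,[u],[v],np.array([1.]))[0]; o=C[:3,3]; t=(z-o[2])/(p[2]-o[2]); return o+t*(p-o)
th=np.radians(67.5); d=np.array([np.cos(th),np.sin(th)]);n=np.array([-d[1],d[0]]);O=np.array([.5338,-.1546])-.025*d
h=ray(232,408,.075);print('O',O,'hole',h,'holder xy',(h[:2]-O)@d,(h[:2]-O)@n)
for q in [(192,353),(193,386)]: p=ray(*q,.105 if q[1]==353 else .093);print('band',(p[:2]-O)@d,(p[:2]-O)@n)
for nme,q in dict(L=(663,150),F=(737,208),R=(788,178)).items(): print(nme,ray(*q,.045))
# grip points by depth
hsv=cv2.cvtColor(f['pixels'],cv2.COLOR_BGR2HSV).astype(int);V,U=np.mgrid[:400,:640];W=world(f,U,V)
m=((hsv[...,0]<8)|(hsv[...,0]>172))&(hsv[...,1]>150)&(abs(W[...,0]-.545)<.03)&(abs(W[...,1]-.21)<.04)&(W[...,2]>.07)
P=W[m];print(len(P),P.mean(0));t=P[P[:,2]>.118];print('top',t.mean(0),cv2.minAreaRect((t[:,:2]*1000).astype(np.float32)))
print(cv2.minAreaRect((P[:,:2]*1000).astype(np.float32)))
m=(abs(W[...,2]-.045)<.004)&(hsv[...,1]<60)&(np.hypot(W[...,0]-.545,W[...,1]-.21)<.05);P=W[m];r=cv2.minAreaRect((P[:,:2]*1000).astype(np.float32));print('rack',r)
s=manip.state();from scipy.spatial.transform import Rotation as R
q=s['tool_rot'];print(R.from_quat(np.r_[q[1:],q[0]]).as_matrix().round(3))
```

```text
O [ 0.52423291 -0.17769699] hole [ 0.54501535 -0.16900095  0.075     ] holder xy 0.015987187148217792 -0.01587263421870839
band 2.5106265757429073e-06 0.005805806686463413
band -0.002778312955717981 -0.008608721153581213
L [0.50543855 0.18505833 0.045     ]
F [0.57805644 0.19074092 0.045     ]
R [0.57734406 0.23700317 0.045     ]
137 [0.54530477 0.20840032 0.11185197]
top [0.54385819 0.20969314 0.12275792] ((542.1693725585938, 210.9306640625), (30.565725326538086, 13.279666900634766), 4.372865200042725)
((543.3568725585938, 210.23065185546875), (32.960296630859375, 15.181536674499512), 5.7083611488342285)
rack ((541.9373779296875, 211.99398803710938), (74.31246185302734, 52.6417236328125), 2.250425338745117)
[[-0.969  0.247 -0.001]
 [ 0.247  0.969 -0.002]
 [ 0.    -0.002 -1.   ]]
```

```bash
cat >> h.py <<'E'
from scipy.spatial.transform import Rotation as Ro
def plan(p,yaw,n,g,dec=3):
    """delta rows from measured pose to TCP p, tool down, tool y at world angle yaw(deg); n equal rows"""
    s=manip.state();q=s['tool_rot'];R0=Ro.from_quat(np.r_[q[1:],q[0]])
    y=np.radians(yaw);yv=np.array([np.cos(y),np.sin(y),0]);z=np.array([0,0,-1.]);R1=Ro.from_matrix(np.c_[np.cross(yv,z),yv,z])
    rv=(R0.inv()*R1).as_rotvec();st=(np.array(p)-s['tool_pos'])/n;out=[];R=R0
    for i in range(n):
        out.append([*np.round(R.inv().apply(st)/.12,dec),*np.round(rv/n/.15,dec),g]); R=R*Ro.from_rotvec(rv/n)
    print('t',round(s['time'],2),'pos',s['tool_pos'].round(4),'euler tilt',R0.as_matrix().round(4)[:,2],'yawY',np.degrees(np.arctan2(*R0.as_matrix()[[1,0],1])).round(2),'F',s['contact_force'].round(2),'M',s['ft_torque'].round(3),'w',round(s['gripper_width'],3),s['grasp_force'])
    for o in out: print([float(x) for x in o])
E
python3 -c "
from h import *
plan([.5425,.211,.22],94,20,0,2)"
```

```text
t 0.1 pos [0.1543 0.6051 0.2302] euler tilt [-7.0e-04 -1.8e-03 -1.0e+00] yawY 75.69 F [ 0.15 -0.24  0.49] M [-0.055 -0.073  0.02 ] w 0.999 0.0
[-0.2, -0.12, 0.0, -0.0, -0.0, -0.11, 0.0]
[-0.2, -0.12, 0.0, -0.0, -0.0, -0.11, 0.0]
[-0.19, -0.13, 0.0, -0.0, -0.0, -0.11, 0.0]
[-0.19, -0.13, 0.0, -0.0, -0.0, -0.11, 0.0]
[-0.19, -0.13, 0.0, -0.0, -0.0, -0.11, 0.0]
[-0.19, -0.13, 0.0, -0.0, -0.0, -0.11, 0.0]
[-0.19, -0.14, 0.0, -0.0, -0.0, -0.11, 0.0]
[-0.18, -0.14, 0.0, -0.0, -0.0, -0.11, 0.0]
[-0.18, -0.14, 0.0, -0.0, -0.0, -0.11, 0.0]
[-0.18, -0.15, 0.0, -0.0, -0.0, -0.11, 0.0]
[-0.18, -0.15, 0.0, -0.0, -0.0, -0.11, 0.0]
[-0.17, -0.15, 0.0, -0.0, -0.0, -0.11, 0.0]
[-0.17, -0.15, 0.0, -0.0, -0.0, -0.11, 0.0]
[-0.17, -0.16, 0.0, -0.0, -0.0, -0.11, 0.0]
[-0.17, -0.16, 0.0, -0.0, -0.0, -0.11, 0.0]
[-0.16, -0.16, 0.0, -0.0, -0.0, -0.11, 0.0]
[-0.16, -0.17, 0.0, -0.0, -0.0, -0.11, 0.0]
[-0.16, -0.17, 0.0, -0.0, -0.0, -0.11, 0.0]
[-0.16, -0.17, 0.0, -0.0, -0.0, -0.11, 0.0]
[-0.15, -0.17, 0.0, -0.0, -0.0, -0.11, 0.0]
```

Call:
move_arm(plan=[[[-0.2, -0.12, 0, 0, 0, -0.11, 0], [-0.2, -0.12, 0, 0, 0, -0.11, 0], [-0.19, -0.13, 0, 0, 0, -0.11, 0], [-0.19, -0.13, 0, 0, 0, -0.11, 0], [-0.19, -0.13, 0, 0, 0, -0.11, 0], [-0.19, -0.13, 0, 0, 0, -0.11, 0], [-0.19, -0.14, 0, 0, 0, -0.11, 0], [-0.18, -0.14, 0, 0, 0, -0.11, 0], [-0.18, -0.14, 0, 0, 0, -0.11, 0], [-0.18, -0.15, 0, 0, 0, -0.11, 0]]])

```text
time: 1.35
tool_pos: [0.3505, 0.4077, 0.2307]
tool_rot: [-0.0, 0.042, 0.999, -0.0]
contact_force: [1.0, -0.0, 0.1]
gripper_width: 0.998
grasp_force: 0.0
```

Call:
move_arm(plan=[[[-0.18, -0.15, 0, 0, 0, -0.11, 0], [-0.17, -0.15, 0, 0, 0, -0.11, 0], [-0.17, -0.15, 0, 0, 0, -0.11, 0], [-0.17, -0.16, 0, 0, 0, -0.11, 0], [-0.17, -0.16, 0, 0, 0, -0.11, 0], [-0.16, -0.16, 0, 0, 0, -0.11, 0], [-0.16, -0.17, 0, 0, 0, -0.11, 0], [-0.16, -0.17, 0, 0, 0, -0.11, 0], [-0.16, -0.17, 0, 0, 0, -0.11, 0], [-0.15, -0.17, 0, 0, 0, -0.11, 0]]])

```text
time: 2.6
tool_pos: [0.5466, 0.2123, 0.2306]
tool_rot: [-0.001, -0.04, 0.999, -0.0]
contact_force: [1.0, 0.7, 0.4]
gripper_width: 1.0
grasp_force: 0.0
```

Run:
```python
from h import *
f=grab('wrist');cv2.imwrite('pics/w1.png',f['pixels'])
plan([.5425,.211,.20],94,4,0)
hsv=cv2.cvtColor(f['pixels'],cv2.COLOR_BGR2HSV).astype(int);V,U=np.mgrid[:400,:640];W=world(f,U,V)
m=((hsv[...,0]<8)|(hsv[...,0]>172))&(hsv[...,1]>150)&(W[...,2]>.116)&(W[...,2]<.13)&(np.hypot(W[...,0]-.545,W[...,1]-.21)<.06)
P=W[m];print('top',len(P),P.mean(0),cv2.minAreaRect((P[:,:2]*1000).astype(np.float32)))
```

```text
t 2.65 pos [0.5485 0.2101 0.2306] euler tilt [ 6.0e-04 -2.1e-03 -1.0e+00] yawY 94.51 F [ 0.53 -2.85  0.19] M [-0.03   0.037  0.006] w 1.0 0.0
[0.012, 0.003, 0.064, -0.004, 0.001, 0.015, 0.0]
[0.012, 0.003, 0.064, -0.004, 0.001, 0.015, 0.0]
[0.012, 0.003, 0.064, -0.004, 0.001, 0.015, 0.0]
[0.012, 0.003, 0.064, -0.004, 0.001, 0.015, 0.0]
top 623 [0.53793006 0.21029029 0.1220393 ] ((540.8814086914062, 209.9722900390625), (32.094566345214844, 12.833392143249512), 1.5627480745315552)
```

View pics/w1.png

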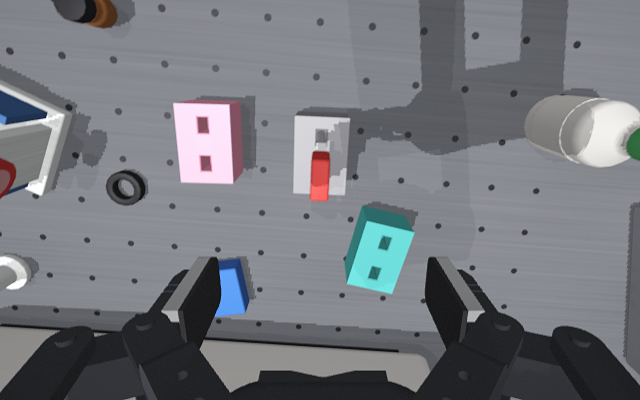

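The wrist view shows the grip at (320,176), nearly parallel to the pads, at about (0.541, 0.210) in the world. The pink and turquoise blocks are well below the finger height.

```bash
python3 -c "
from h import *
plan([.541,.210,.091],92,7,0)"
```

```text
t 2.65 pos [0.5485 0.2101 0.2306] euler tilt [ 6.0e-04 -2.1e-03 -1.0e+00] yawY 94.51 F [ 0.53 -2.85  0.19] M [-0.03   0.037  0.006] w 1.0 0.0
[0.009, 0.001, 0.166, -0.002, 0.0, 0.042, 0.0]
[0.009, 0.001, 0.166, -0.002, 0.0, 0.042, 0.0]
[0.009, 0.001, 0.166, -0.002, 0.0, 0.042, 0.0]
[0.009, 0.001, 0.166, -0.002, 0.0, 0.042, 0.0]
[0.009, 0.001, 0.166, -0.002, 0.0, 0.042, 0.0]
[0.009, 0.0, 0.166, -0.002, 0.0, 0.042, 0.0]
[0.009, 0.0, 0.166, -0.002, 0.0, 0.042, 0.0]
```

Call:
move_arm(plan=[[[0.009, 0, 0.166, -0.002, 0, 0.042, 0], [0.009, 0, 0.166, -0.002, 0, 0.042, 0], [0.009, 0, 0.166, -0.002, 0, 0.042, 0], [0.009, 0, 0.166, -0.002, 0, 0.042, 0], [0.009, 0, 0.166, -0.002, 0, 0.042, 0], [0.009, 0, 0.166, -0.002, 0, 0.042, 0], [0.009, 0, 0.166, -0.002, 0, 0.042, 0], [0, 0, 0, 0, 0, 0, 0], [0, 0, 0, 0, 0, 0, 0], [0, 0, 0, 0, 0, 0, 0]]])

```text
time: 3.9
tool_pos: [0.5397, 0.213, 0.0932]
tool_rot: [0.001, -0.018, 1.0, 0.001]
contact_force: [0.3, 0.9, 0.7]
gripper_width: 1.002
grasp_force: 0.0
```

Run:
```python
from h import *
f=grab('wrist');cv2.imwrite('pics/w2.png',f['pixels'])
plan([.541,.210,.091],92,1,0)
```

```text
t 3.95 pos [0.5396 0.213  0.0931] euler tilt [ 0.0019  0.0026 -1.    ] yawY 92.07 F [-0.15  0.49 -0.38] M [-0.002  0.041 -0.022] w 1.001 0.0
[-0.011, -0.025, 0.017, 0.017, 0.013, 0.008, 0.0]
```

View pics/w2.png

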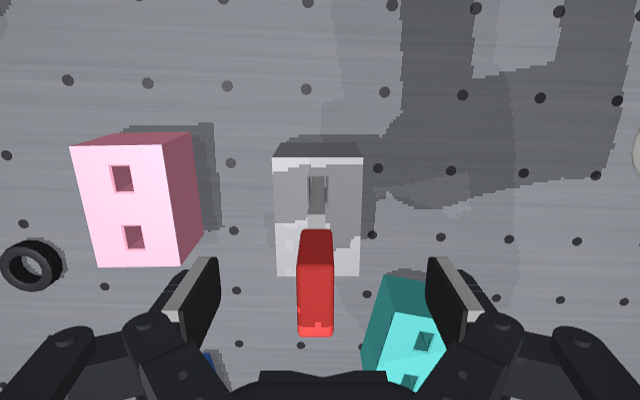

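The view shows the grip at (315,285), parallel to the pads and a few mm left of their centre at 323. I'll correct by that amount, close and lift.

Call:
move_arm(plan=[[[-0.011, -0.025, 0.017, 0.012, 0.01, 0, 0], [0, 0, 0, 0, 0, 0, 0], [0, 0, 0, 0, 0, 0, 0.5], [0, 0, 0, 0, 0, 0, 1], [0, 0, 0, 0, 0, 0, 1], [0, 0, 0, 0, 0, 0, 1], [0, 0, 0, 0, 0, 0, 1], [0, 0, 0, 0, 0, 0, 1], [0, 0, 0, 0, 0, 0, 1], [0, 0, 0, 0, 0, 0, 1]]])

```text
time: 5.2
tool_pos: [0.5403, 0.2098, 0.0899]
tool_rot: [-0.001, -0.018, 1.0, 0.0]
contact_force: [0.2, -0.1, 0.2]
gripper_width: 0.158
grasp_force: 59.6
```

```bash
python3 -c "
from h import *
plan([.541,.210,.21],92,5,1)"
```

```text
t 5.2 pos [0.5403 0.2098 0.0899] euler tilt [-1.4e-03  3.0e-04 -1.0e+00] yawY 92.07 F [ 0.17 -0.13  0.17] M [-0.056  0.049 -0.032] w 0.158 59.5770138502121
[-0.001, 0.0, -0.2, 0.0, -0.002, 0.002, 1.0]
[-0.001, 0.0, -0.2, 0.0, -0.002, 0.002, 1.0]
[-0.001, 0.0, -0.2, 0.0, -0.002, 0.002, 1.0]
[-0.001, 0.0, -0.2, 0.0, -0.002, 0.002, 1.0]
[-0.001, 0.0, -0.2, 0.0, -0.002, 0.002, 1.0]
```

Call:
move_arm(plan=[[[0, 0, -0.1, 0, 0, 0, 1], [0, 0, -0.2, 0, 0, 0, 1], [0, 0, -0.2, 0, 0, 0, 1], [0, 0, -0.2, 0, 0, 0, 1], [0, 0, -0.2, 0, 0, 0, 1], [0, 0, -0.13, 0, 0, 0, 1], [0, 0, 0, 0, 0, 0, 1], [0, 0, 0, 0, 0, 0, 1], [0, 0, 0, 0, 0, 0, 1], [0, 0, 0, 0, 0, 0, 1]]])

```text
time: 6.45
tool_pos: [0.54, 0.2097, 0.2124]
tool_rot: [-0.002, -0.018, 1.0, -0.0]
contact_force: [-0.3, 0.2, -1.1]
gripper_width: 0.155
grasp_force: 59.5
```

```bash
python3 -c "
from h import *
plan([.5303,-.163,.215],67.5,18,1)"
```

```text
t 6.45 pos [0.54   0.2097 0.2124] euler tilt [-3.2e-03 -2.0e-04 -1.0e+00] yawY 92.07 F [-0.31  0.19 -1.09] M [-0.02  -0.013  0.01 ] w 0.155 59.51465427875519
[0.011, -0.172, -0.001, -0.0, -0.001, 0.159, 1.0]
[0.007, -0.172, -0.001, -0.0, -0.001, 0.159, 1.0]
[0.002, -0.173, -0.001, -0.0, -0.001, 0.159, 1.0]
[-0.002, -0.173, -0.001, -0.0, -0.001, 0.159, 1.0]
[-0.006, -0.173, -0.001, -0.0, -0.001, 0.159, 1.0]
[-0.01, -0.172, -0.001, -0.0, -0.001, 0.159, 1.0]
[-0.014, -0.172, -0.001, -0.0, -0.001, 0.159, 1.0]
[-0.018, -0.172, -0.001, -0.0, -0.001, 0.159, 1.0]
[-0.022, -0.171, -0.001, -0.0, -0.001, 0.159, 1.0]
[-0.026, -0.171, -0.001, -0.0, -0.001, 0.159, 1.0]
[-0.03, -0.17, -0.001, -0.0, -0.001, 0.159, 1.0]
[-0.034, -0.169, -0.001, -0.0, -0.001, 0.159, 1.0]
[-0.038, -0.168, -0.001, -0.0, -0.001, 0.159, 1.0]
[-0.042, -0.167, -0.001, -0.0, -0.001, 0.159, 1.0]
[-0.046, -0.166, -0.001, -0.0, -0.001, 0.159, 1.0]
[-0.05, -0.165, -0.001, -0.0, -0.001, 0.159, 1.0]
[-0.054, -0.164, -0.001, -0.0, -0.001, 0.159, 1.0]
[-0.058, -0.163, -0.001, -0.0, -0.001, 0.159, 1.0]
```

Call:
move_arm(plan=[[[0.011, -0.172, 0, 0, 0, 0.159, 1], [0.007, -0.172, 0, 0, 0, 0.159, 1], [0.002, -0.173, 0, 0, 0, 0.159, 1], [-0.002, -0.173, 0, 0, 0, 0.159, 1], [-0.006, -0.173, 0, 0, 0, 0.159, 1], [-0.01, -0.172, 0, 0, 0, 0.159, 1], [-0.014, -0.172, 0, 0, 0, 0.159, 1], [-0.018, -0.172, 0, 0, 0, 0.159, 1], [-0.022, -0.171, 0, 0, 0, 0.159, 1], [-0.026, -0.171, 0, 0, 0, 0.159, 1]]])

```text
time: 7.7
tool_pos: [0.5347, 0.0009, 0.2135]
tool_rot: [-0.001, 0.102, 0.995, 0.0]
contact_force: [-0.2, -0.4, -0.8]
gripper_width: 0.153
grasp_force: 59.4
```

Call:
move_arm(plan=[[[-0.03, -0.17, 0, 0, 0, 0.159, 1], [-0.034, -0.169, 0, 0, 0, 0.159, 1], [-0.038, -0.168, 0, 0, 0, 0.159, 1], [-0.042, -0.167, 0, 0, 0, 0.159, 1], [-0.046, -0.166, 0, 0, 0, 0.159, 1], [-0.05, -0.165, 0, 0, 0, 0.159, 1], [-0.054, -0.164, 0, 0, 0, 0.159, 1], [-0.058, -0.163, 0, 0, 0, 0.159, 1], [0, 0, 0, 0, 0, 0, 1], [0, 0, 0, 0, 0, 0, 1]]])

```text
time: 8.95
tool_pos: [0.5304, -0.1628, 0.2132]
tool_rot: [-0.001, 0.195, 0.981, 0.0]
contact_force: [0.9, -0.0, -1.4]
gripper_width: 0.153
grasp_force: 59.4
```

Run:
```python
from h import *
plan([.5303,-.163,.215],67.5,1,1)
w=grab('wrist');s=grab('scene')
a=cv2.resize(w['pixels'],(640,400))
cv2.imwrite('pics/w3.png',a)
cv2.imwrite('pics/s3.png',cv2.resize(s['pixels'][170:300,180:310],None,fx=4.5,fy=4.5,interpolation=cv2.INTER_CUBIC))
```

```text
t 8.95 pos [ 0.5304 -0.1628  0.2132] euler tilt [-1.7e-03  8.0e-04 -1.0e+00] yawY 67.46 F [ 0.89 -0.01 -1.4 ] M [ 0.007 -0.059  0.013] w 0.153 59.41389799118042
[0.0, -0.002, -0.015, 0.0, -0.013, -0.004, 1.0]
```

View pics/w3.png

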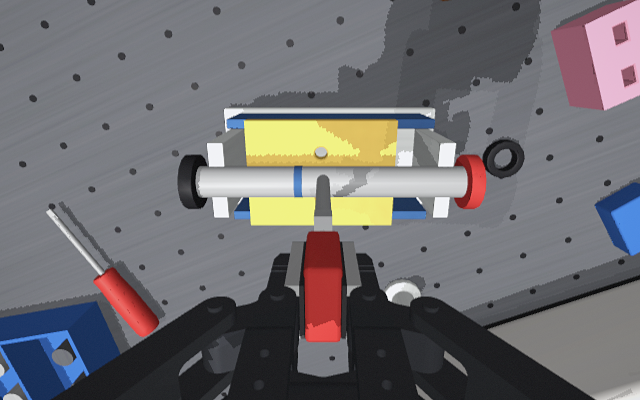

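View pics/s3.png

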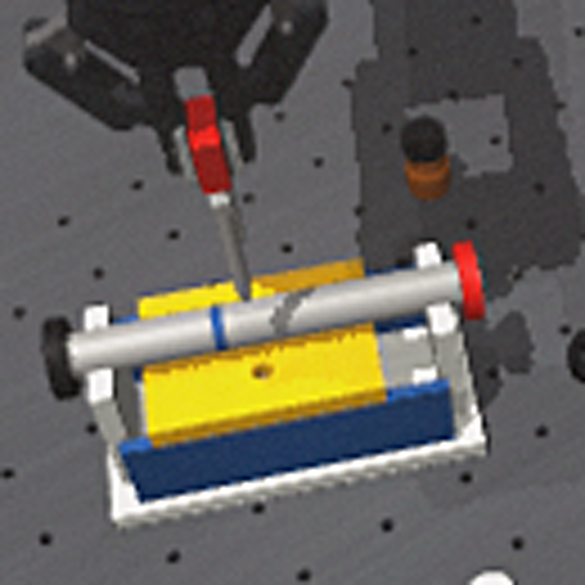

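The wrist view shows the tube level at rows 166-196, so the yaw is right. The band is at (298,181), the far hole at (321,152) and the leg tip at (322,178). The scene crop shows the near hole at (263,371) and the near leg tip at (245,295).

Run:
```python
from h import *
w=load('wrist');s=load('scene')
def ray(f,u,v,z):
    p=world(f,[u],[v],np.array([1.]))[0];o=np.linalg.inv(f['view'])[:3,3];return o+(z-o[2])/(p[2]-o[2])*(p-o)
th=np.radians(67.5);d=np.array([np.cos(th),np.sin(th)]);n=np.array([-d[1],d[0]]);O=np.array([.5242,-.1777])
H=lambda p:np.r_[(p[:2]-O)@d,(p[:2]-O)@n,p[2]].round(4)*1000
for nm,f,u,v,z in [('wr hole',w,320.5,152,.075),('wr band',w,298,181,.105),('sc hole',s,180+263/4.5-.4,170+371/4.5-.4,.075),('wr tube far',w,330,166,.093),('wr tube near',w,270,196.5,.093),('sc foot near',s,180+246/4.5-.4,170+297/4.5-.4,.137),('sc band top',s,180+215/4.5-.4,170+308/4.5-.4,.102),('sc band bot',s,180+221/4.5-.4,170+349/4.5-.4,.09)]:
    print(nm,H(ray(f,u,v,z)))
# cloud in wrist
V,U=np.mgrid[:400,:640]
for nm,f in(('w',w),('s',s)):
    W=world(f,U,V);hsv=cv2.cvtColor(f['pixels'],cv2.COLOR_BGR2HSV)
    L=np.stack([(W[...,:2]-O)@d,(W[...,:2]-O)@n,W[...,2]],-1)
    m=(f['depth']>0)&(abs(L[...,0]-.016)<.012)&(abs(L[...,1])<.03)&(L[...,2]>.13)&(L[...,2]<.19)
    for sgn in(1,-1):
        k=m&(sgn*L[...,1]>.008); 
        if k.sum()>5: print(nm,'leg',sgn,k.sum(),(np.median(L[k],0)*1000).round(1),(L[k].min(0)*1000).round(1),(L[k].max(0)*1000).round(1))
    k=(f['depth']>0)&(L[...,2]>.1)&(L[...,2]<.11)&(abs(L[...,1])<.02)&(L[...,0]>-.05)&(L[...,0]<.1);print('tube top y',np.median(L[k],0)*1000,(L[k].max(0)*1000).round(1))
p=manip.state()['tool_pos'];print('tcp',H(p))
# hole pixel blob in wrist
print(w['pixels'][146:160,312:332].astype(int).mean(2).astype(int)); print(W.shape)
Ww=world(w,U,V); print('depth z at hole',Ww[148:157,316:327,2].round(3))
```

```text
wr hole [14.9 20.3 75. ]
wr band [ -1.5   5.  105. ]
sc hole [ 16.9 -17.4  75. ]
wr tube far [22.1 13.3 93. ]
wr tube near [-24.4 -11.1  93. ]
sc foot near [ 18.4 -17.7 137. ]
sc band top [ -0.9   7.8 102. ]
sc band bot [-1.4 -9.8 90. ]
w leg 1 357 [ 16.7  20.6 170.6] [ 12.6  17.4 139. ] [ 20.5  21.6 190. ]
tube top y [ 29.3217051    3.01992698 103.30218409] [100.   12.2 106.3]
s leg 1 20 [ 21.2  14.7 159.9] [ 19.6  12.7 143. ] [ 22.8  18.7 178.3]
s leg -1 57 [ 19.2 -21.4 167.5] [ 14.7 -24.5 139.6] [ 22.7 -18.1 189.8]
tube top y [ 23.69419777  -1.99782329 104.07341116] [ 99.8  11.8 109. ]
tcp [ 16.5   0.  213.3]
[[205 205 205 205 206 198 198 191 191 191 192 195 202 206 205 205 205 205
  204 205]
 [205 205 205 206 197 183 189 195 196 196 196 194 191 198 206 205 205 205
  205 205]
 [205 205 206 192 186 195 193 194 194 194 195 195 196 190 198 205 205 205
  205 205]
 [205 206 197 177 193 196 195 195 195 195 196 196 195 196 190 199 205 205
  205 205]
 [205 207 180 186 196 196 195 195 195 195 195 195 195 196 190 189 206 205
  205 205]
 [206 203 158 195 197 195 196 196 196 196 196 196 195 1
[... 662 characters left out ...]
 130 140 147 145 159 167 170 169 170
  171 170]]
(400, 640, 3)
depth z at hole [[0.073 0.014 0.013 0.014 0.013 0.013 0.012 0.013 0.014 0.072 0.074]
 [0.013 0.013 0.014 0.013 0.015 0.012 0.014 0.013 0.013 0.014 0.074]
 [0.014 0.013 0.014 0.013 0.013 0.012 0.014 0.014 0.014 0.014 0.012]
 [0.013 0.012 0.014 0.013 0.013 0.014 0.013 0.014 0.013 0.013 0.013]
 [0.013 0.014 0.014 0.015 0.013 0.014 0.015 0.014 0.013 0.013 0.014]
 [0.013 0.013 0.014 0.014 0.012 0.012 0.013 0.013 0.015 0.014 0.065]
 [0.063 0.014 0.013 0.014 0.013 0.012 0.015 0.014 0.013 0.063 0.069]
 [0.067 0.062 0.014 0.015 0.012 0.012 0.014 0.013 0.064 0.067 0.071]
 [0.07  0.067 0.065 0.063 0.062 0.064 0.064 0.066 0.067 0.069 0.073]]
```

Call:
move_arm(plan=[[[0.01, -0.015, 0.1, 0, 0, 0, 1], [0, 0, 0.1, 0, 0, 0, 1], [0, 0, 0, 0, 0, 0, 1], [0, 0, 0.02, 0, 0, 0, 1], [0, 0, 0.02, 0, 0, 0, 1], [0, 0, 0.02, 0, 0, 0, 1], [0, 0, 0.02, 0, 0, 0, 1], [0, 0, 0.02, 0, 0, 0, 1], [0, 0, 0.02, 0, 0, 0, 1], [0, 0, 0, 0, 0, 0, 1]]])

```text
time: 10.3
tool_pos: [0.5284, -0.164, 0.1746]
tool_rot: [-0.001, 0.195, 0.981, 0.0]
contact_force: [0.6, 0.7, -1.0]
gripper_width: 0.155
grasp_force: 59.4
```

Run:
```python
from h import *
plan([.5303,-.163,.165],67.5,1,1)
w=grab('wrist');s=grab('scene')
a=cv2.resize(w['pixels'][120:240,240:400],None,fx=4,fy=4,interpolation=cv2.INTER_CUBIC)
b=cv2.resize(s['pixels'][195:275,205:285],None,fx=6,fy=6,interpolation=cv2.INTER_CUBIC)[:,:]
c=np.zeros((480,800,3),np.uint8);c[:,:400]=a[:,120:520];c[:,400:]=b[:,40:440]
cv2.imwrite('pics/c4.png',c)
```

```text
t 10.3 pos [ 0.5284 -0.164   0.1746] euler tilt [-2.1e-03  5.0e-04 -1.0e+00] yawY 67.47 F [ 0.62  0.7  -1.05] M [ 0.055 -0.03   0.007] w 0.155 59.411795139312744
[-0.012, 0.013, 0.08, -0.002, -0.014, -0.003, 1.0]
```

View pics/c4.png

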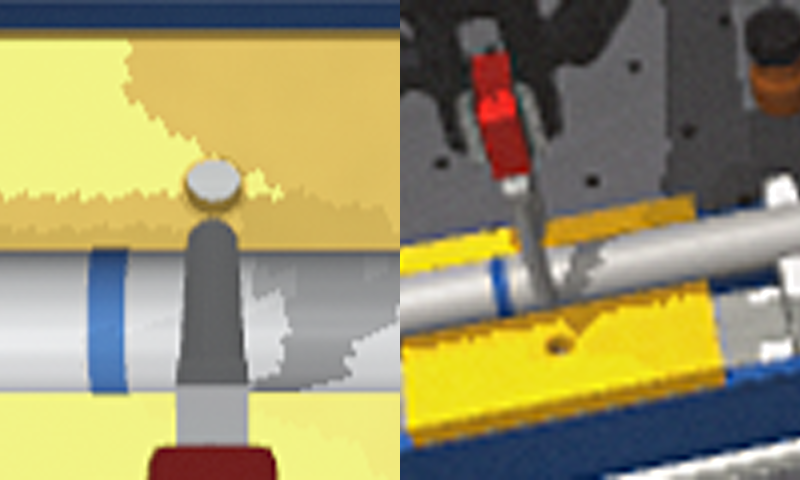

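In the wrist half, the leg axis (col 212) lines up with the far hole (212,185), and the tip's edge is at row 220. In the scene half, the near leg tip is at (548,303) and the near hole at (559,346).

Run:
```python
from h import *
w=load('wrist');s=load('scene')
def ray(f,u,v,z):
    p=world(f,[u],[v],np.array([1.]))[0];o=np.linalg.inv(f['view'])[:3,3];return o+(z-o[2])/(p[2]-o[2])*(p-o)
th=np.radians(67.5);d=np.array([np.cos(th),np.sin(th)]);n=np.array([-d[1],d[0]]);O=np.array([.5242,-.1777])
H=lambda p:np.r_[(p[:2]-O)@d,(p[:2]-O)@n,p[2]].round(4)*1000
a=lambda c,r:(270+c/4-.4,120+r/4-.4)
b=lambda c,r:(205+(c-360)/6-.4,195+r/6-.4)
for nm,f,q,z in [('w hole',w,a(212.5,185),.075),('w tip edge',w,a(212,219),.0985),('w tubefar',w,a(200,250),.093),('w tubenear',w,a(60,392),.093),('w platefar',w,a(200,38),.075),('s hole',s,b(559,346),.075),('s foot',s,b(548,303),.0985)]: print(nm,H(ray(f,*q,z)))
print('cams',H(np.linalg.inv(w['view'])[:3,3]),H(np.linalg.inv(s['view'])[:3,3]),'tcp',H(manip.state()['tool_pos']))
V,U=np.mgrid[:400,:640]
for nm,f in(('w',w),('s',s)):
    W=world(f,U,V);L=np.stack([(W[...,:2]-O)@d,(W[...,:2]-O)@n,W[...,2]],-1)
    m=(f['depth']>0)&(abs(L[...,0]-.016)<.012)&(abs(L[...,1])<.03)&(L[...,2]>.109)&(L[...,2]<.15)
    for g in(1,-1):
        k=m&(g*L[...,1]>.006)
        if k.sum()>5: print(nm,g,k.sum(),(np.median(L[k],0)*1000).round(1),(L[k].min(0)*1000).round(1),(L[k].max(0)*1000).round(1))
    k=(f['depth']>0)&(L[...,2]>.088)&(L[...,2]<.107)&(abs(L[...,1])<.02)&(L[...,0]>.03)&(L[...,0]<.09)
    from scipy.optimize import least_squares
    Q=L[k];r=least_squares(lambda p:np.hypot(Q[:,1]-p[0],Q[:,2]-p[1])-.012,[0,.093],loss='soft_l1',f_scale=.001);print('tube axis y,z',r.x*1000)
```

```text
w hole [14.7 20.  75. ]
w tip edge [14.7 20.4 98.5]
w tubefar [12.7 13.6 93. ]
w tubenear [-11.  -11.5  93. ]
w platefar [12.6 45.6 75. ]
s hole [ 16.2 -17.9  75. ]
s foot [ 16.1 -14.5  98.5]
cams [ 14.7  80.8 316.8] [  78.  -586.5  827. ] tcp [ 14.3   1.2 175. ]
w 1 318 [ 14.9  22.  132.6] [ 10.7  18.7 109.2] [ 18.6  22.9 150. ]
tube axis y,z [ 1.36941968 92.35375468]
s 1 14 [ 19.   16.3 122.2] [ 17.6  14.6 110.3] [ 20.7  18.6 137.1]
s -1 44 [ 17.  -20.  130.8] [ 13.  -22.8 109.1] [ 20.3 -16.1 149.8]
tube axis y,z [ 1.86718141 93.36546599]
```

Call:
move_arm(plan=[[[0.004, -0.001, 0.017, 0, 0, 0, 1], [0, 0, 0.017, 0, 0, 0, 1], [0, 0, 0.017, 0, 0, 0, 1], [0, 0, 0.017, 0, 0, 0, 1], [0, 0, 0.017, 0, 0, 0, 1], [0, 0, 0.017, 0, 0, 0, 1], [0, 0, 0.017, 0, 0, 0, 1], [0, 0, 0.017, 0, 0, 0, 1], [0, 0, 0.017, 0, 0, 0, 1], [0, 0, 0.017, 0, 0, 0, 1]]])

```text
time: 11.65
tool_pos: [0.5281, -0.164, 0.1544]
tool_rot: [-0.001, 0.195, 0.981, -0.0]
contact_force: [-1.4, -0.2, -0.4]
gripper_width: 0.153
grasp_force: 59.4
```

Call:
move_arm(plan=[[[0, 0, 0.008, 0, 0, 0, 1], [0, 0, 0.008, 0, 0, 0, 1], [0, 0, 0.008, 0, 0, 0, 1], [0, 0, 0.008, 0, 0, 0, 1], [0, 0, 0.008, 0, 0, 0, 1], [0, 0, 0, 0, 0, 0, 1], [0, 0, 0, 0, 0, 0, 1], [0, 0, 0, 0, 0, 0, 1], [0, 0, 0, 0, 0, 0, 1], [0, 0, 0, 0, 0, 0, 1]]])

```text
time: 12.9
tool_pos: [0.528, -0.164, 0.1498]
tool_rot: [-0.001, 0.195, 0.981, -0.0]
contact_force: [-0.4, -0.6, -1.2]
gripper_width: 0.156
grasp_force: 59.4
```

```bash
python3 -c "
from h import *
plan([.5303,-.163,.165],67.5,1,1)"
```

```text
t 12.9 pos [ 0.528  -0.164   0.1498] euler tilt [-1.5e-03  2.0e-04 -1.0e+00] yawY 67.47 F [-0.45 -0.64 -1.25] M [ 0.048 -0.019 -0.008] w 0.156 59.41159665584564
[-0.014, 0.015, -0.127, -0.003, -0.01, -0.003, 1.0]
```

Call:
move_arm(plan=[[[0, 0, 0.008, 0, 0, 0, 1], [0, 0, 0.008, 0, 0, 0, 1], [0, 0, 0.008, 0, 0, 0, 1], [0, 0, 0, 0, 0, 0, 1], [0, 0, 0, 0, 0, 0, 1], [0, 0, 0, 0, 0, 0, 1], [0, 0, 0, 0, 0, 0, 1], [0, 0, 0, 0, 0, 0, 1], [0, 0, 0, 0, 0, 0, 1], [0, 0, 0, 0, 0, 0, 1]]])

```text
time: 14.15
tool_pos: [0.528, -0.164, 0.1469]
tool_rot: [-0.001, 0.195, 0.981, -0.0]
contact_force: [0.0, 0.3, -2.1]
gripper_width: 0.156
grasp_force: 59.4
```

Call:
move_arm(plan=[[[0, 0, 0.008, 0, 0, 0, 1], [0, 0, 0.008, 0, 0, 0, 1], [0, 0, 0.008, 0, 0, 0, 1], [0, 0, 0, 0, 0, 0, 1], [0, 0, 0.008, 0, 0, 0, 1], [0, 0, 0, 0, 0, 0, 1], [0, 0, 0, 0, 0, 0, 1], [0, 0, 0, 0, 0, 0, 1], [0, 0, 0, 0, 0, 0, 1], [0, 0, 0, 0, 0, 0, 1]]])

```text
time: 15.4
tool_pos: [0.5281, -0.164, 0.1431]
tool_rot: [-0.001, 0.195, 0.981, -0.0]
contact_force: [0.1, 0.1, -1.2]
gripper_width: 0.153
grasp_force: 59.4
```

Call:
move_arm(plan=[[[0, 0, 0.01, 0, 0, 0, 1], [0, 0, 0.01, 0, 0, 0, 1], [0, 0, 0.01, 0, 0, 0, 1], [0, 0, 0.01, 0, 0, 0, 1], [0, 0, 0.01, 0, 0, 0, 1], [0, 0, 0.01, 0, 0, 0, 1], [0, 0, 0.01, 0, 0, 0, 1], [0, 0, 0, 0, 0, 0, 1], [0, 0, 0, 0, 0, 0, 1], [0, 0, 0, 0, 0, 0, 1]]])

```text
time: 16.65
tool_pos: [0.5281, -0.164, 0.1347]
tool_rot: [-0.001, 0.195, 0.981, -0.0]
contact_force: [-0.6, 0.3, -0.8]
gripper_width: 0.155
grasp_force: 59.4
```

```bash
python3 -c "
from h import *
plan([.5303,-.163,.165],67.5,1,1)"
```

```text
t 16.65 pos [ 0.5281 -0.164   0.1347] euler tilt [-1.4e-03  2.0e-04 -1.0e+00] yawY 67.47 F [-0.6   0.27 -0.77] M [-0.019 -0.053  0.02 ] w 0.155 59.41207408905029
[-0.014, 0.015, -0.253, -0.003, -0.009, -0.003, 1.0]
```

Both legs are in the holes with no lateral force. Next I'll push through the noses slowly.

Call:
move_arm(plan=[[[0, 0, 0.008, 0, 0, 0, 1], [0, 0, 0.008, 0, 0, 0, 1], [0, 0, 0.008, 0, 0, 0, 1], [0, 0, 0.008, 0, 0, 0, 1], [0, 0, 0.008, 0, 0, 0, 1], [0, 0, 0.008, 0, 0, 0, 1], [0, 0, 0.008, 0, 0, 0, 1], [0, 0, 0.008, 0, 0, 0, 1], [0, 0, 0, 0, 0, 0, 1], [0, 0, 0, 0, 0, 0, 1]]])

```text
time: 17.9
tool_pos: [0.528, -0.1639, 0.1271]
tool_rot: [-0.001, 0.195, 0.981, 0.0]
contact_force: [-2.7, 0.7, 2.5]
gripper_width: 0.153
grasp_force: 59.8
```

Call:
move_arm(plan=[[[0, 0, 0.008, 0, 0, 0, 1], [0, 0, 0.008, 0, 0, 0, 1], [0, 0, 0.008, 0, 0, 0, 1], [0, 0, 0.008, 0, 0, 0, 1], [0, 0, 0.008, 0, 0, 0, 1], [0, 0, 0.008, 0, 0, 0, 1], [0, 0, 0, 0, 0, 0, 1], [0, 0, 0, 0, 0, 0, 1], [0, 0, 0, 0, 0, 0, 1], [0, 0, 0, 0, 0, 0, 1]]])

```text
time: 19.15
tool_pos: [0.528, -0.1641, 0.1211]
tool_rot: [-0.001, 0.195, 0.981, -0.0]
contact_force: [-2.3, -0.3, 2.2]
gripper_width: 0.152
grasp_force: 59.9
```

```bash
python3 -c "
from h import *
plan([.5303,-.163,.115],67.5,1,1)"
```

```text
t 19.15 pos [ 0.528  -0.1641  0.1211] euler tilt [-1.6e-03 -1.0e-04 -1.0e+00] yawY 67.47 F [-2.25 -0.25  2.16] M [-0.101  0.478 -0.011] w 0.152 59.85200822353363
[-0.015, 0.016, 0.05, -0.005, -0.01, -0.003, 1.0]
```

Call:
move_arm(plan=[[[-0.004, 0, 0.008, 0, 0, 0, 1], [0, 0, 0.008, 0, 0, 0, 1], [0, 0, 0.008, 0, 0, 0, 1], [0, 0, 0.008, 0, 0, 0, 1], [0, 0, 0.008, 0, 0, 0, 1], [0, 0, 0.004, 0, 0, 0, 1], [0, 0, 0, 0, 0, 0, 1], [0, 0, 0, 0, 0, 0, 1], [0, 0, 0, 0, 0, 0, 1], [0, 0, 0, 0, 0, 0, 1]]])

```text
time: 20.4
tool_pos: [0.5283, -0.164, 0.1157]
tool_rot: [-0.001, 0.195, 0.981, 0.0]
contact_force: [-1.9, 0.8, 1.9]
gripper_width: 0.154
grasp_force: 59.9
```

```bash
python3 -c "
from h import *
plan([.5303,-.163,.115],67.5,1,1)"
```

```text
t 20.4 pos [ 0.5283 -0.164   0.1157] euler tilt [-1.8e-03  6.0e-04 -1.0e+00] yawY 67.47 F [-1.95  0.78  1.94] M [0.222 0.542 0.011] w 0.154 59.858248829841614
[-0.012, 0.014, 0.005, -0.001, -0.013, -0.004, 1.0]
```

Final approach, in about 0.4 mm rows.

Call:
move_arm(plan=[[[0, 0, 0.004, 0, 0, 0, 1], [0, 0, 0, 0, 0, 0, 1], [0, 0, 0.003, 0, 0, 0, 1], [0, 0, 0, 0, 0, 0, 1], [0, 0, 0.003, 0, 0, 0, 1], [0, 0, 0, 0, 0, 0, 1], [0, 0, 0, 0, 0, 0, 1], [0, 0, 0, 0, 0, 0, 1], [0, 0, 0, 0, 0, 0, 1], [0, 0, 0, 0, 0, 0, 1]]])

```text
time: 21.65
tool_pos: [0.5283, -0.1642, 0.1146]
tool_rot: [-0.001, 0.195, 0.981, -0.0]
contact_force: [-3.2, 0.1, 2.7]
gripper_width: 0.154
grasp_force: 60.0
```

Run:
```python
from h import *
plan([.5303,-.163,.115],67.5,1,1)
w=grab('wrist');s=grab('scene')
for n,f in(('w',w),('s',s)):
    V,U=np.mgrid[:400,:640];W=world(f,U,V);hsv=cv2.cvtColor(f['pixels'],cv2.COLOR_BGR2HSV).astype(int)
    m=((hsv[...,0]<8)|(hsv[...,0]>172))&(hsv[...,1]>150)&(np.hypot(W[...,0]-.53,W[...,1]+.163)<.04)&(W[...,2]>.1)
    print(n,m.sum(),np.percentile(W[m][:,2],[1,5,50,95,99]).round(4))
```

```text
t 21.65 pos [ 0.5283 -0.1642  0.1146] euler tilt [-1.8e-03  2.0e-04 -1.0e+00] yawY 67.47 F [-3.19  0.12  2.68] M [ 0.157  0.698 -0.027] w 0.154 59.992278814315796
[-0.011, 0.015, -0.004, -0.004, -0.012, -0.003, 1.0]
w 3958 [0.1177 0.1226 0.1465 0.1477 0.1481]
s 585 [0.12   0.133  0.4173 0.4339 0.4346]
```

Call:
move_arm(plan=[[[-0.004, 0, 0.004, 0, 0, 0, 1], [0, 0, 0, 0, 0, 0, 1], [0, 0, 0.004, 0, 0, 0, 1], [0, 0, 0, 0, 0, 0, 1], [0, 0, 0, 0, 0, 0, 1], [0, 0, 0, 0, 0, 0, 1], [0, 0, 0, 0, 0, 0, 1], [0, 0, 0, 0, 0, 0, 1], [0, 0, 0, 0, 0, 0, 1], [0, 0, 0, 0, 0, 0, 1]]])

```text
time: 23.0
tool_pos: [0.5288, -0.1643, 0.1138]
tool_rot: [-0.001, 0.195, 0.981, -0.0]
contact_force: [-5.6, 0.8, 5.7]
gripper_width: 0.157
grasp_force: 60.3
```

Call:
move_arm(plan=[[[0.008, 0, 0, 0, 0, 0, 1], [0, 0, 0, 0, 0, 0, 1], [0, 0, 0.003, 0, 0, 0, 1], [0, 0, 0, 0, 0, 0, 1], [0, 0, 0, 0, 0, 0, 1], [0, 0, 0, 0, 0, 0, 1], [0, 0, 0, 0, 0, 0, 1], [0, 0, 0, 0, 0, 0, 1], [0, 0, 0, 0, 0, 0, 1], [0, 0, 0, 0, 0, 0, 1]]])

```text
time: 24.25
tool_pos: [0.5284, -0.1642, 0.1138]
tool_rot: [-0.0, 0.195, 0.981, -0.0]
contact_force: [-0.0, -1.1, 5.5]
gripper_width: 0.157
grasp_force: 60.2
```

```bash
python3 -c "
from h import *
plan([.528,-.164,.1135],67.5,1,1)"
```

```text
t 24.25 pos [ 0.5284 -0.1642  0.1138] euler tilt [-5.e-04 -3.e-04 -1.e+00] yawY 67.47 F [-0.04 -1.06  5.48] M [-0.155  0.318  0.027] w 0.157 60.219581723213196
[0.004, -0.0, 0.002, -0.003, -0.002, -0.003, 1.0]
```

Call:
move_arm(plan=[[[0, 0, 0.004, 0, 0, 0, 1], [0, 0, 0, 0, 0, 0, 1], [0, 0, 0.004, 0, 0, 0, 1], [0, 0, 0, 0, 0, 0, 1], [0, 0, 0, 0, 0, 0, 1], [0, 0, 0, 0, 0, 0, 1], [0, 0, 0, 0, 0, 0, 1], [0, 0, 0, 0, 0, 0, 1], [0, 0, 0, 0, 0, 0, 1], [0, 0, 0, 0, 0, 0, 1]]])

```text
time: 25.5
tool_pos: [0.5285, -0.1642, 0.1137]
tool_rot: [-0.0, 0.195, 0.981, -0.0]
contact_force: [-1.9, -0.4, 9.1]
gripper_width: 0.16
grasp_force: 60.9
```

Call:
move_arm(plan=[[[0, 0, 0.006, 0, 0, 0, 1], [0, 0, 0, 0, 0, 0, 1], [0, 0, 0.006, 0, 0, 0, 1], [0, 0, 0, 0, 0, 0, 1], [0, 0, 0.005, 0, 0, 0, 1], [0, 0, 0, 0, 0, 0, 1], [0, 0, 0, 0, 0, 0, 1], [0, 0, 0, 0, 0, 0, 1], [0, 0, 0, 0, 0, 0, 1], [0, 0, 0, 0, 0, 0, 1]]])

```text
time: 26.75
tool_pos: [0.5286, -0.1643, 0.1136]
tool_rot: [-0.0, 0.195, 0.981, -0.0]
contact_force: [-6.0, 2.3, 18.4]
gripper_width: 0.158
grasp_force: 62.3
```

```bash
python3 -c "
from h import *
plan([.528,-.164,.1135],67.5,1,1)
w=grab('wrist')
V,U=np.mgrid[:400,:640];W=world(w,U,V);hsv=cv2.cvtColor(w['pixels'],cv2.COLOR_BGR2HSV).astype(int)
m=((hsv[...,0]<8)|(hsv[...,0]>172))&(hsv[...,1]>150)&(np.hypot(W[...,0]-.53,W[...,1]+.163)<.04)&(W[...,2]>.1)
print(np.percentile(W[m][:,2],[50,95,99]).round(4))"
```

```text
t 26.75 pos [ 0.5286 -0.1643  0.1136] euler tilt [-8.e-04 -3.e-04 -1.e+00] yawY 67.48 F [-6.01  2.35 18.37] M [ 0.349  1.448 -0.07 ] w 0.158 62.25574493408203
[0.005, 0.0, 0.001, -0.004, -0.004, -0.002, 1.0]
[0.1455 0.1468 0.1472]
```

It's seated: the height holds while the force rises to 18 N, and the grip top is at 147 mm. I'll relax the push, open and retreat.

Call:
move_arm(plan=[[[0, 0, -0.01, 0, 0, 0, 1], [0.003, 0, -0.01, 0, 0, 0, 1], [0, 0, 0, 0, 0, 0, 1], [0, 0, 0, 0, 0, 0, 0.6], [0, 0, 0, 0, 0, 0, 0.3], [0, 0, 0, 0, 0, 0, 0], [0, 0, 0, 0, 0, 0, 0], [0, 0, 0, 0, 0, 0, 0], [0, 0, 0, 0, 0, 0, 0], [0, 0, 0, 0, 0, 0, 0]]])

```text
time: 28.05
tool_pos: [0.5277, -0.1639, 0.1128]
tool_rot: [-0.001, 0.195, 0.981, -0.0]
contact_force: [-0.2, -0.3, -0.2]
gripper_width: 1.002
grasp_force: 0.0
```

```bash
python3 -c "
from h import *
plan([.528,-.164,.1135],67.5,1,1)"
```

```text
t 28.05 pos [ 0.5277 -0.1639  0.1128] euler tilt [-1.5e-03  2.0e-04 -1.0e+00] yawY 67.47 F [-0.19 -0.26 -0.18] M [-0.03  -0.006 -0.011] w 1.002 0.0
[-0.003, -0.0, -0.005, -0.003, -0.009, -0.004, 1.0]
```

Call:
move_arm(plan=[[[0, 0, -0.05, 0, 0, 0, 0], [0, 0, -0.1, 0, 0, 0, 0], [0, 0, -0.15, 0, 0, 0, 0], [0, 0, -0.2, 0, 0, 0, 0], [0, 0, -0.2, 0, 0, 0, 0], [0, 0, -0.2, 0, 0, 0, 0], [0, 0, 0, 0, 0, 0, 0], [0, 0, 0, 0, 0, 0, 0], [0, 0, 0, 0, 0, 0, 0], [0, 0, 0, 0, 0, 0, 0]]])

```text
time: 29.3
tool_pos: [0.5273, -0.1637, 0.2196]
tool_rot: [-0.002, 0.195, 0.981, 0.0]
contact_force: [0.2, 0.8, -0.5]
gripper_width: 1.002
grasp_force: 0.0
```

Run:
```python
from h import *
plan([.528,-.164,.1135],67.5,1,1)
w=grab('wrist');s=grab('scene')
V,U=np.mgrid[:400,:640];W=world(w,U,V);hsv=cv2.cvtColor(w['pixels'],cv2.COLOR_BGR2HSV).astype(int)
m=((hsv[...,0]<8)|(hsv[...,0]>172))&(hsv[...,1]>150)&(np.hypot(W[...,0]-.53,W[...,1]+.163)<.04)&(W[...,2]>.1)
print(np.percentile(W[m][:,2],[50,95,99]).round(4))
a=cv2.resize(w['pixels'][100:300,220:420],(400,400));b=cv2.resize(s['pixels'][190:270,205:285],(400,400),interpolation=cv2.INTER_CUBIC)
cv2.imwrite('pics/end.png',np.hstack([a,b]))
```

```text
t 29.3 pos [ 0.5273 -0.1637  0.2196] euler tilt [-0.0033  0.001  -1.    ] yawY 67.47 F [ 0.21  0.77 -0.5 ] M [0.024 0.027 0.015] w 1.002 0.0
[-0.009, -0.0, 0.884, -0.002, -0.023, -0.004, 1.0]
[0.1463 0.1476 0.148 ]
```

View pics/end.png

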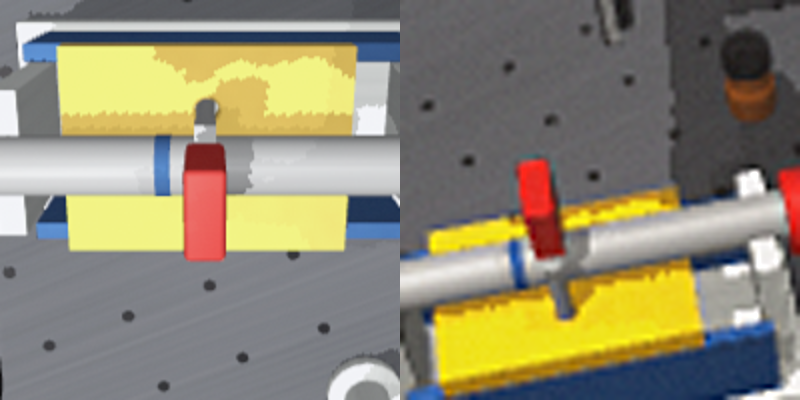

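The end view shows both legs through the plate holes at left (206,108) and right (566,310), with the crown on the tube. I'll check that it is flush by comparing the tube and grip tops in one frame.

Run:
```python
from h import *
th=np.radians(67.5);d=np.array([np.cos(th),np.sin(th)]);n=np.array([-d[1],d[0]]);O=np.array([.5242,-.1777])
V,U=np.mgrid[:400,:640]
for nm in('wrist','scene'):
    f=load(nm);W=world(f,U,V);L=np.stack([(W[...,:2]-O)@d,(W[...,:2]-O)@n,W[...,2]],-1)
    hsv=cv2.cvtColor(f['pixels'],cv2.COLOR_BGR2HSV).astype(int);red=((hsv[...,0]<8)|(hsv[...,0]>172))&(hsv[...,1]>120)
    k=(f['depth']>0)&(abs(L[...,1]-.0015)<.004)&(L[...,2]>.095)&(L[...,2]<.112)&(L[...,0]>.03)&(L[...,0]<.09)
    g=red&(abs(L[...,0]-.015)<.012)&(abs(L[...,1])<.025)&(L[...,2]>.138)&(L[...,2]<.155)
    top=L[g][:,2]; print(nm,'tube top',k.sum(),np.percentile(L[k][:,2],[50,90])*1000,'grip',g.sum(),np.percentile(top,[50,75,95])*1000)
    # plate
    p=(hsv[...,0]>18)&(hsv[...,0]<35)&(hsv[...,1]>100)&(abs(L[...,2]-.075)<.005);print('plate',np.median(L[p][:,2])*1000)
    t=L[g&(L[...,2]>.144)]
    if len(t)>20: A=np.c_[t[:,:2],np.ones(len(t))];print('top slope x,y',np.linalg.lstsq(A,t[:,2],rcond=None)[0])
```

```text
wrist tube top 804 [104.07495901 104.9067512 ] grip 1014 [146.6389463  147.08184039 147.73354057]
plate 74.34448412132805
top slope x,y [-0.00261802  0.00765113  0.14665335]
scene tube top 74 [105.14626749 106.71021273] grip 83 [147.14769934 147.85777204 149.40115482]
plate 75.12377851267082
top slope x,y [0.00950721 0.03365802 0.14710151]
```

```bash
python3 -c "
from plant import manip
print(manip.job_done())"
```

```text
the job is handed in; nothing more can be done
None
```

The U-bolt is clamped over the gas cell with both legs through the yellow plate. The last camera check put its crown flush on the tube to about 0.3 mm. The gripper is open and clear, the highest wrist force I read was about 20 N, and I handed the job in at about 29 s; no verdict came back.

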